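Refit a divider in a bead tray and close the tray up in a ratchet bar clamp

TASK

Glue-up at the bead stall: take the longest of the three loose dividers from the stand and slide it on edge right down into the empty pair of grooves in the pine tray, then let go of it. Then pump the trigger of the one-hand bar clamp until its moving jaw has drawn the tray's loose front board fully home, firm but gentle, so that the jaw's soft pad is well pressed in but never squashed flat; move the jaw by the trigger alone. Finish while still holding the trigger squeezed, and leave the other dividers, the glue bottle and the bowl alone.

Things in the scene. Friction and masses are not known exactly. Their poses are not given: they have to be found in the camera images.
- divider: The longest loose divider: plain pine strip 8 mm thick (its x), 104 mm long (its y), 40 mm tall (its z), 60 g. Stands on edge in one of the stand's three slots. Origin: middle of its lower edge.
- spare_a: Shorter spare divider, 8 x 82 x 40 mm, same make and axes, stands in another slot of the stand. Leave alone.
- spare_b: Shortest spare divider, 8 x 62 x 40 mm, same make and axes, stands in another slot of the stand. Leave alone.
- stand: Fixed wooden stand 160 x 124 mm, 20 mm high, with three parallel open-ended slots along its y, 11 mm wide and 12 mm deep, 45 mm apart along its x (at -45, 0 and 45 mm). Slot floors are 8 mm above the bench, so a standing divider's top is at 48 mm. Origin: centre of its underside.
- tray: Loose pine bead tray lying between the clamp's jaws, 244 mm long (its x), 122 mm wide when closed (its y), 45 mm high, floor 5 mm thick, 0.54 kg. Rigid carcass: back side board (+y, 13 mm), two ends and one fixed divider at x = +30 mm. The front side board (-y) is loose. Origin: centre of its underside.
- slot (a point): Middle between the two empty facing grooves, on the tray's floor (tray x -52, y 0, z 5 mm), tray axes. Grooves: 11 mm wide along x, 6 mm deep, in both side boards; inner faces 96 mm apart when closed (3 to 5 mm more at the start), groove floors 106 mm. The divider's y goes along the tray's y, either way round; seated, its top is level with the rim. Free room beside it: 52 mm at -x, 72 mm at +x.
- front_board: The tray's loose front side board, 244 x 13 x 44 mm; slides along the tray's y on dowels with about 1 N of friction and stands 3 to 5 mm off at the start. Origin: middle of its thickness, at the tray's underside; its y in the tray's frame is -54.5 mm when fully home, more negative while it stands off.
- clamp: One-hand ratchet bar clamp on its side, body screwed to the bench. Origin on the bench under the bar. The bar runs along y (x 0, 20 mm up; tail to y +110 mm, moves out as you pump); jaws reach to +x, pistol grip and trigger to -x. Housing x -26..30, y -38..24, top at 40 mm. Fixed pistol grip x -104..-26, y 0..20 (outer face y +20), z 6..34 mm, thicker beyond x -90. Trigger on its -y side.
- trigger (a joint): 0 let out (sprung back, 3 to 5 N at the finger place) to 0.32 rad squeezed to its stop. Upright pivot at clamp x 19, y -20 mm; moves to +y, towards the grip. Each full squeeze and full let-out draws bar and jaw 7 mm (one tooth) to +y; strokes under about 0.28 rad only slip back. Once gripping, letting out can lose up to a tooth of travel again. 20 N on the trigger gives some 35 N at the jaw.
- trigger_grip: The trigger's finger part: bar 70 mm long, 11 mm thick, 24 mm tall (8 to 32 mm above the bench). Its origin is at the pivot, 20 mm above the bench; the part runs along its own -x from 45 to 115 mm from the pivot.
- trigger_face (a point): Finger place on the trigger's outer (-y) face, 71 mm from the pivot, 20 mm above the bench. In the clamp frame about x = -51 mm, and y = -37 mm let out, -14 mm fully squeezed: over trigger and grip together 57 mm let out, 34 mm squeezed.
- slide_bar: The bar with the moving jaw (black, 126 mm long, 30 mm tall, at the bar's -y end) and its pad; slides only to +y. Origin as the clamp's at zero travel. Do not push it by hand.
- pad_face (a point): Centre of the face of the moving jaw's soft grey pad (40 x 30 mm, 18 mm thick, faces +y), 20 mm above the bench; stands in front of the front board near the slot.
- fixed_face (a point): Centre of the fixed jaw's pad face (faces -y), clamp x = 88, y = -43 mm; the tray's back board comes to rest on it. Closed up, pad face and fixed face are 122 mm apart.
- pad (a joint): How far the soft pad is pressed in, m: 0 free, 0.011 flat. Springy, 5 N per mm, so 0.004 means 20 N on the board.
- glue: White glue bottle, 54 mm across, 150 mm tall, to the left. Origin: centre of its underside. Leave alone.
- bowl: Small wooden bowl, 110 mm across, 45 mm high, to the left. Origin: centre of its underside. Leave alone.
Not all that is in view belongs to the job. Leave any pink look-alike of the divider alone.

How it is judged:
By the outcome, as a careful person would: the job done as asked, in the order asked, and still so for the second after the job is handed in, while the arm keeps its last pose, push and grip.
It also fails if it takes over 53 s, if anything falls off the work surface, if the arm or the gripper's body presses on something with over 40 N, if the wrist force passes 120 N, or if a joint passes its speed limit or range.

ROBOT

A 6-joint arm with a two-finger parallel gripper is mounted at the origin on the work surface. World frame = base frame: x ahead of the robot, y to its left, z up, the work surface at z = 0. Lengths are in m, angles in rad, forces in N, time in s.
With the tool pointing down it reaches from about 0.4 to 0.825 m from the base axis. Payload 7 kg.
Tool frame: the origin (TCP) lies on the centre line of the jaws, within the pads' length; the fingertips stand 17 mm ahead of it and the grasp point (between the pads) lies 2 mm behind it; z points along the fingers, y is the line along which they close (so a half turn about z gives the same grasp; the last joint's range is limited). The gripper opens to 88 mm and grips with 3 to 60 N. Pads are 19 mm wide; open, the fingers measure 130 mm over their backs; the gripper's body (78 mm by 193 mm) begins 47 mm behind the grasp point.
Start: joints at [1.557, 0.359, 0.012, 0, -1.224, -0.288], TCP at [0.201, 0.644, 0.244] pointing down, gripper open.
Joint ranges: [-3.07, 3.07], [-1.43, 2.12], [-1.02, 1.25], [-3.03, 1.67], [-3.05, -0], [-3.03, 3.03]. Speed limits (rad/s): [2.39, 2.39, 3.01, 3.14, 3.14, 3.14].

INTERFACE

Orientations are given as a unit quaternion [w, x, y, z].
In Python, from cell import r gives the robot as it stands. The module is installed in compiled form; this text tells all that it offers. Calls block until the motion is done:
- r.reach(position, orientation): joint-space move of the TCP to a pose.
- r.movel(position, max_speed=0.15, ori=None, until_force=None): straight line of the TCP; ori=None keeps the orientation; max_speed is the mean speed in m/s. With until_force (N) it stops when the force on the tool has changed by that much, and returns True; else False.
- r.move_joints(angles): joint-space move.
- r.open_gripper() and r.close_gripper(effort=None): open the fingers fully, or close them until they stop; effort is the grip in N (None keeps the last).
- r.sleep(seconds).
- r.inverse_kinematics(position, orientation): joint angles nearest the present ones, or None.
- r.grab_frame(name): name is "scene" or "top"; returns the picture (480x640x3 uint8, red, green, blue); there is no depth.
- r.camera_info(name): a dict with "fov_y" (degrees; the focal length in pixels is half the picture's height over the tangent of half this angle, whatever the lens; pixels are square), "cx", "cy" (the principal point, pixels), "R" (3x3) and "t" (3): a world point X has camera coordinates R X + t. Camera axes: x right, y down, z forward; pixel columns grow to the right and rows downward; lengths in m; the calibration is good to about 2 mm. A picture is of the moment at which its call begins. camera_info takes no time and is no camera call.
A pose or a line that the arm cannot do raises r.Unreachable and nothing moves.
- r.finish_job(): hands the job in; it is judged then, once.
Trained networks look in the newest picture that a camera, given by its name, has taken for a name from the list of things; names that differ only in an ending like _2 or _b are one class to them, and where a whole thing is asked for, a point or a joint stands for the part that bears it (a point fixed in the world has none). Each returns a list of dicts, best first, with "conf" (0 to 1); they miss things now and then, are a little off and sometimes report something else, mostly with a low value. They report only what shows in the picture. A call takes as long as a camera call. They do not tell look-alikes from the thing itself.
- r.trace(camera, label): "pixels" (480x640 bool, what is visible of it) and "rect" ([left, top, width, height] in pixels, round what is visible of it).
Readings, each from a call of its own:
- r.get_t(): time.
- r.get_joint_positions(): joint angles.
- r.get_joint_velocities(): joint speeds.
- r.get_joint_efforts(): joint torques, N m.
- r.get_tool_pos(): TCP position.
- r.get_tcp_rot(): TCP orientation.
- r.get_force(): force on the tool from outside, world axes, zero at the start.
- r.get_wrist_torque(): the same for the moment, N m.
- r.get_width(): finger opening in m.
- r.get_finger_force(): force on a finger pad.
Only numpy, scipy, OpenCV 4.12 (cv2) and the standard library are available. Lean on these libraries where they do the work, as an engineer would, in place of code of your own. Each camera call takes 0.05 s, during which the arm holds its last target. There are 200 camera calls.

## Working session

There is one attempt and no reset: what is moved stays moved. The work goes in short steps, each a Python script; the robot and the scene stay as the last script left them, time stands still between calls to the robot, and variables do not carry over. Pictures are saved under pics/ and viewed, at most 10 in all, crops included, and the job is handed in when it is done.

```bash
mkdir -p pics; python3 - <<'E'
from cell import r
import cv2
for n in("scene","top"):
    im=r.grab_frame(n); cv2.imwrite(f"pics/{n}0.png",im[:,:,::-1])
    i=r.camera_info(n); print(n,i)
    for l in("divider","stand","tray","front_board","clamp","trigger_grip","slide_bar","pad_face","fixed_face"):
        for d in r.trace(n,l)[:4]: print(l,round(d["conf"],2),d["rect"])
print(r.get_t(),r.get_tcp_rot(),r.get_width())
E
```

```text
scene {'fov_y': 46.78192188893964, 'cx': 324.8310468536714, 'cy': 239.2219945546249, 'R': array([[ 0.75508819,  0.65549596, -0.01291805],
       [ 0.53819154, -0.63097305, -0.55876908],
       [-0.37442181,  0.41496755, -0.82922267]]), 't': array([-0.45280089, -0.30498247,  1.35897004])}
divider 0.66 [130.3, 328.2, 59.8, 40.4]
divider 0.59 [210.6, 359.4, 20.2, 64.2]
stand 0.92 [105.8, 292.0, 95.6, 99.4]
stand 0.36 [122.0, 298.5, 34.8, 27.6]
tray 0.93 [268.3, 225.1, 134.6, 131.5]
tray 0.32 [232.5, 184.5, 139.7, 136.2]
tray 0.16 [114.9, 319.9, 49.2, 30.3]
front_board 0.94 [266.6, 258.6, 89.4, 100.6]
clamp 0.73 [230.1, 176.1, 139.0, 143.4]
trigger_grip 0.5 [279.7, 194.1, 28.6, 23.0]
slide_bar 0.7 [233.9, 182.6, 137.1, 139.2]
pad_face 0.74 [268.5, 292.1, 15.7, 16.7]
fixed_face 0.6 [231.7, 174.4, 141.5, 145.7]
top {'fov_y': 42.752970135629134, 'cx': 309.7680624655106, 'cy': 242.97572035125012, 'R': array([[-7.24069523e-02, -9.97375069e-01, -4.52102175e-04],
       [-9.74627105e-01,  7.08517520e-02, -2.12325306e-01],
       [ 2.11799999e-01, -1.49331973e-02, -9.77198936e-01]]), 't': array([0.02301292, 0.58542931, 1.20499634])}
divider 0.8 [450.3, 250.4, 51.7, 17.9]
divider 0.61 [450.9, 175.9, 20.6, 45.7]
stand 0.66 [440.1, 240.2, 65.4, 84.1]
tray 0.83 [299.0, 141.1, 70.2, 121.6]
tray 0.7 [221.0, 210.2, 167.9, 104.2]
tray 0.31 [283.5, 272.5, 10.0, 37.7]
front_board 0.64 [351.7, 146.7, 12.6, 112.4]
clamp 0.97 [222.3, 212.5, 167.4, 102.4]
trigger_grip 0.52 [283.7, 273.9, 10.2, 38.0]
slide_bar 0.67 [221.2, 217.8, 167.9, 60.6]
pad_face 0.71 [366.7, 220.8, 11.8, 15.9]
pad_face 0.39 [219.5, 212.6, 171.2, 101.4]
fixed_face 0.92 [221.3, 208.6, 168.1, 106.2]
fixed_face 0.57 [460.0, 275.2, 42.1, 13.3]
1.0 [ 1.82839860e-06  9.88635303e-01 -1.50333752e-01  1.21102856e-05] 0.08760718579301331
```

```bash
python3 - <<'E'
import cv2
im=cv2.imread("pics/top0.png"); c=im[130:340,210:520]
cv2.imwrite("pics/top0c.png",cv2.resize(c,None,fx=2.58,fy=2.58,interpolation=cv2.INTER_CUBIC))
im=cv2.imread("pics/scene0.png"); c=im[165:435,95:415]
cv2.imwrite("pics/scene0c.png",cv2.resize(c,None,fx=2.2,fy=2.2,interpolation=cv2.INTER_CUBIC))
E
```

```text
(no output)
```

View pics/top0c.png

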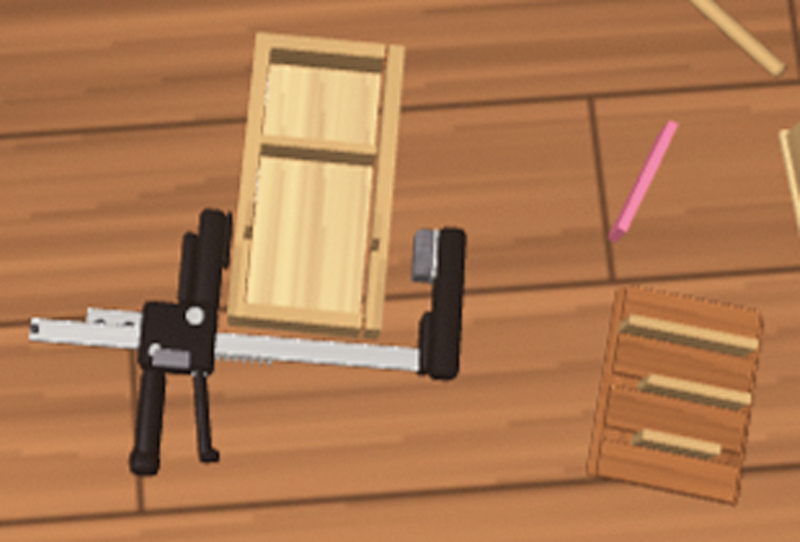

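View pics/scene0c.png

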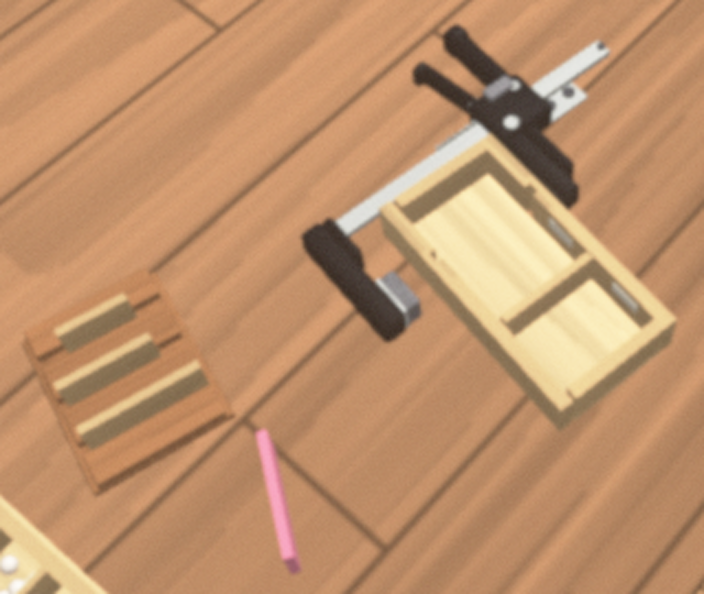

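The candidates for the divider are the three pine strips in the stand, in top crop pixels: (625–757, 318–350), (640–750, 375–400) and (635–718, 430–452), plus a pink strip at (645, 180). The top-row strip at full-image (450–502, 253–266) is the longest and is pine. I'll confirm that in an enlarged crop and read the grooves (248,232) and (376,243) and the clamp more precisely.

```bash
python3 - <<'E'
import cv2,numpy as np
im=cv2.imread("pics/top0.png")
def z(x,y,w,h,s):
    c=cv2.resize(im[y:y+h,x:x+w],None,fx=s,fy=s,interpolation=cv2.INTER_CUBIC); return c
A=np.zeros((600,800,3),np.uint8)
a=z(292,135,85,130,4.6)[:600]; A[:a.shape[0],:a.shape[1]]=a
b=z(435,235,75,95,5); A[:b.shape[0],400:400+b.shape[1]]=b
cv2.imwrite("pics/A.png",A); cv2.imwrite("pics/B.png",z(216,205,180,120,4.4))
E
```

```text
(no output)
```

View pics/A.png

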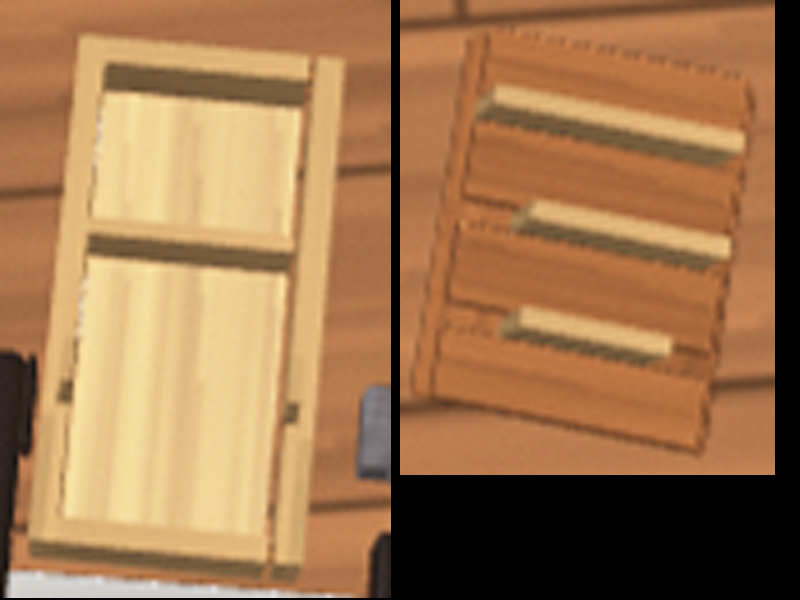

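View pics/B.png

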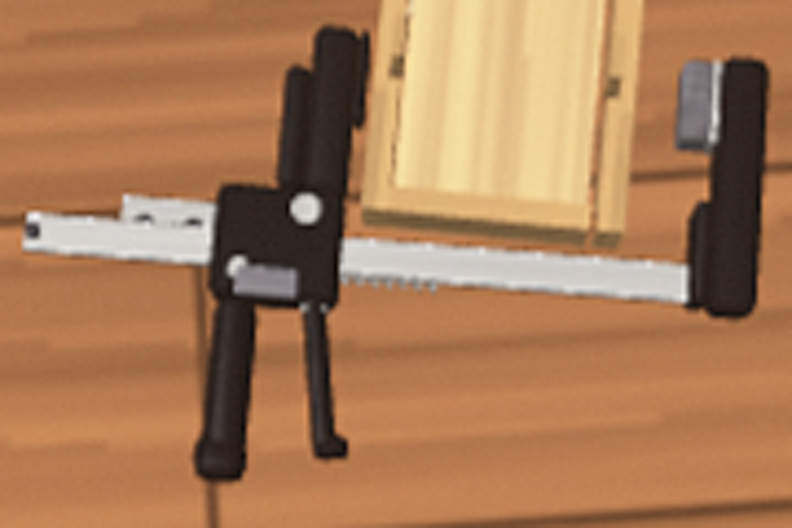

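The longest strip has its top face at A-panel (497,87)–(745,152), about 104 mm by scale, and it's pine in the outer slot, so it's the one meant. Grooves show at A (65,391) and (291,412). In B the trigger pivot is at (306,208), and grip and trigger run down to (220,455) and (330,445).

```bash
cat > h.py <<'E'
from cell import r
import numpy as np, cv2
from scipy.spatial.transform import Rotation as Rt
def K(n):
    i=r.camera_info(n); return 240/np.tan(np.radians(i["fov_y"]/2)),i["cx"],i["cy"],np.array(i["R"]),np.array(i["t"])
def bp(n,uv,z):
    f,cx,cy,R,t=K(n); d=R.T@np.array([(uv[0]-cx)/f,(uv[1]-cy)/f,1]); c=-R.T@t
    return (c+d*(z-c[2])/d[2])
def pr(n,X):
    f,cx,cy,R,t=K(n); p=R@np.asarray(X)+t; return np.array([cx+f*p[0]/p[2],cy+f*p[1]/p[2]])
def uz(p,o,s): return ((p[0]+.5)/s-.5+o[0],(p[1]+.5)/s-.5+o[1])
def down(ang): # tool z down, tool y along world direction angle ang (rad)
    y=np.array([np.cos(ang),np.sin(ang),0]); z=np.array([0,0,-1.]); x=np.cross(y,z)
    q=Rt.from_matrix(np.c_[x,y,z]).as_quat(); return [q[3],q[0],q[1],q[2]]
E
python3 - <<'E'
from h import *
np.set_printoptions(precision=4,suppress=True)
def show(nm,pts,cam,o,s,z):
    for p in pts:print(nm,cam,p,bp(cam,uz(p,o,s),z)[:2])
sA=(355,235)
show("div",[(497,87),(745,131),(742,152),(490,108)],"top",(435-80,235),5,.048)
show("spare_a",[(535,201),(731,238),(729,259),(527,222)],"top",(355,235),5,.048)
show("tray +x+y,-x+y,+x-y,-x-y,gl,gr",[(80,36),(30,541),(345,59),(301,567),(65,391),(291,412)],"top",(292,135),4.6,.045)
show("traycarc",[(310,57),(267,565)],"top",(292,135),4.6,.045)
show("tray",[(675,320),(492,140),(560,412),(382,210)],"scene",(95,165),2.2,.045)
show("div",[(205,367),(78,430)],"scene",(95,165),2.2,.048)
show("piv,housing TL,TR,BL,BR",[(306,208),(217,185),(349,190),(210,300),(336,307)],"top",(216,205),4.4,.04)
show("bar",[(24,231),(690,283)],"top",(216,205),4.4,.03)
show("grip L/R at mid, trig",[(213,375),(249,378),(308,375),(329,375)],"top",(216,205),4.4,.033)
show("padface",[(680,62),(678,148)],"top",(216,205),4.4,.035)
for n in("divider","stand"):
    for c in("scene","top"): pass
print(r.get_tool_pos(), pr("top",r.get_tool_pos()))
E
```

```text
div top (497, 87) [ 0.5478 -0.3183]
div top (745, 131) [ 0.5217 -0.4189]
div top (742, 152) [ 0.513  -0.4164]
div top (490, 108) [ 0.5391 -0.3143]
spare_a top (535, 201) [ 0.4988 -0.3281]
spare_a top (731, 238) [ 0.4776 -0.4069]
spare_a top (729, 259) [ 0.469  -0.4048]
spare_a top (527, 222) [ 0.4903 -0.3237]
tray +x+y,-x+y,+x-y,-x-y,gl,gr top (80, 36) [ 0.8128 -0.0343]
tray +x+y,-x+y,+x-y,-x-y,gl,gr top (30, 541) [0.5715 0.006 ]
tray +x+y,-x+y,+x-y,-x-y,gl,gr top (345, 59) [ 0.7922 -0.1582]
tray +x+y,-x+y,+x-y,-x-y,gl,gr top (301, 567) [ 0.5506 -0.1158]
tray +x+y,-x+y,+x-y,-x-y,gl,gr top (65, 391) [ 0.6405 -0.0149]
tray +x+y,-x+y,+x-y,-x-y,gl,gr top (291, 412) [ 0.623  -0.1177]
traycarc top (310, 57) [ 0.7944 -0.1418]
traycarc top (267, 565) [ 0.5526 -0.1005]
tray scene (675, 320) [ 0.813  -0.0332]
tray scene (492, 140) [0.579 0.005]
tray scene (560, 412) [ 0.7924 -0.1566]
tray scene (382, 210) [ 0.5552 -0.1135]
div scene (205, 367) [ 0.5521 -0.314 ]
div scene (78, 430) [ 0.5171 -0.4143]
piv,housing TL,TR,BL,BR top (306, 208) [0.5752 0.0331]
piv,housing TL,TR,BL,BR top (217, 185) [0.5894 0.0748]
piv,housing TL,TR,BL,BR top (349, 190) [0.5824 0.012 ]
piv,housing TL,TR,BL,BR top (210, 300) [0.5341 0.0813]
piv,housing TL,TR,BL,BR top (336, 307) [0.5264 0.022 ]
bar top (24, 231) [0.5758 0.1691]
bar top (690, 283) [ 0.5274 -0.1474]
grip L/R at mid, trig top (213, 375) [0.4993 0.0824]
grip L/R at mid, trig top (249, 378) [0.4966 0.0654]
grip L/R at mid, trig top (308, 375) [0.496  0.0375]
grip L/R at mid, trig top (329, 375) [0.4953 0.0276]
padface top (680, 62) [ 0.6351 -0.1522]
padface top (678, 148) [ 0.5926 -0.1472]
[0.2006 0.6445 0.2436] [-79.2701 478.3471]
```

```bash
python3 - <<'E'
from h import *
np.set_printoptions(precision=3,suppress=True)
for nm,p,a in(("div",(.5304,-.367,.052),-14.8),("tray",(.6312,-.066,.1),-9.7),("clamp",(.508,.066,.022),81.3)):
    for k in(0,180,-180):
        q=r.inverse_kinematics(p,down(np.radians(a+k))); print(nm,a+k,q)
n=np.array([np.cos(np.radians(-14.8)),np.sin(np.radians(-14.8)),0]); c=np.array([.5304,-.367,0])
o=down(np.radians(-14.8+180)); 
try: r.reach(c+.030*n+[0,0,.2],o)
except r.Unreachable: print("unreach")
print(r.get_t(),r.get_tool_pos(),r.get_joint_positions())
E
```

```text
div -14.8 None
div 165.2 [-0.303  0.482 -0.275  0.    -0.813  0.045]
div -194.8 [-0.303  0.482 -0.275  0.    -0.813  0.045]
tray -9.7 [ 0.203  0.414 -0.258  0.    -0.899  2.769]
tray 170.3 [ 0.203  0.414 -0.258  0.    -0.899 -0.372]
tray -189.7 [ 0.203  0.414 -0.258  0.    -0.899 -0.372]
clamp 81.3 [ 0.513  0.355 -0.605 -0.    -0.611 -2.236]
clamp 261.3 [ 0.513  0.355 -0.605  0.    -0.611  0.906]
clamp -98.7 [ 0.513  0.355 -0.605  0.    -0.611  0.906]
4.7583 [ 0.56  -0.374  0.2  ] [-0.3    0.384 -0.052 -0.    -1.135  0.043]
```

```bash
python3 - <<'E'
from h import *
np.set_printoptions(precision=3,suppress=True)
n=np.array([np.cos(np.radians(-14.8)),np.sin(np.radians(-14.8)),0]); c=np.array([.5304,-.367,.052])
h=r.movel(c+.030*n,.15,until_force=8); print("hit",h,r.get_tool_pos())
if not h:
    r.close_gripper(3); print(r.get_width(),r.get_finger_force(),r.get_force())
    r.movel(c+.012*n,.1); print(r.get_width(),r.get_finger_force(),r.get_force(),r.get_t())
im=r.grab_frame("scene");cv2.imwrite("pics/s1.png",im[:,:,::-1])
im2=cv2.resize(im[240:430,90:300,::-1],None,fx=3,fy=3);cv2.imwrite("pics/s1c.png",im2)
E
```

```text
hit False [ 0.56  -0.375  0.053]
0.04989525069898217 3.668462159112096 [-5.542  2.424  5.026]
0.01801082777343514 3.185622738674283 [-4.628  1.737  1.462] 7.0
```

```bash
python3 - <<'E'
from h import *
np.set_printoptions(precision=3,suppress=True)
n=np.array([np.cos(np.radians(-14.8)),np.sin(np.radians(-14.8)),0]); c=np.array([.5304,-.367,.052])
r.movel(c,.06); print(r.get_width(),r.get_finger_force(),r.get_force())
r.close_gripper(30); print(r.get_width(),r.get_finger_force(),r.get_force())
h=r.movel(c+[0,0,.1],.12); print(r.get_width(),r.get_finger_force(),r.get_force(),r.get_t())
s=np.array([.6312,-.066,0]); r.reach([s[0],s[1],.13],down(np.radians(170.3)))
print(r.get_t(),r.get_width())
im=r.grab_frame("top");cv2.imwrite("pics/t2.png",im[:,:,::-1])
a=cv2.resize(im[135:285,280:400,::-1],None,fx=4,fy=4,interpolation=cv2.INTER_CUBIC)
im=r.grab_frame("scene");cv2.imwrite("pics/s2.png",im[:,:,::-1])
b=cv2.resize(im[190:370,250:410,::-1],(320,360),interpolation=cv2.INTER_CUBIC)
A=np.zeros((600,800,3),np.uint8);A[:,:480]=a;A[:360,480:]=b;cv2.imwrite("pics/AB2.png",A)
E
```

```text
0.00780734004200439 2.996879853308201 [ 0.36  -0.234 -0.177]
0.007622768019595897 29.996910989284515 [-0.334  0.581 -0.234]
0.007911945626581226 29.99690294265747 [ 0.3   -0.155 -0.942] 8.6
9.8083 0.007773498442825663
```

View pics/AB2.png

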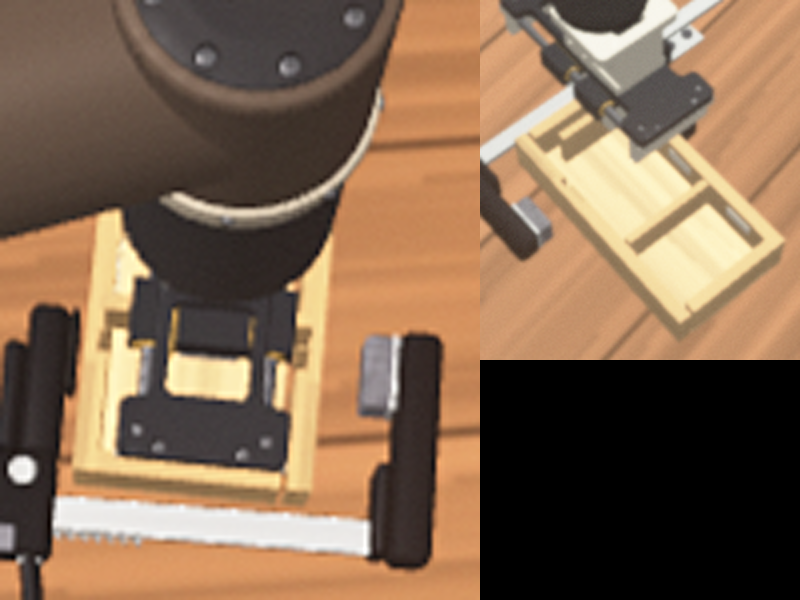

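```bash
python3 - <<'E'
from h import *
t=r.get_tool_pos(); a=np.radians(-9.7); X=np.array([np.cos(a),np.sin(a),0]);Y=np.array([-X[1],X[0],0])
C=np.array([t[0],t[1],0])
A=np.zeros((600,800,3),np.uint8)
def crop(n,f,o,w,h,s,dst,ov):
    im=cv2.imread(f); c=cv2.resize(im[o[1]:o[1]+h,o[0]:o[0]+w],None,fx=s,fy=s,interpolation=cv2.INTER_CUBIC)
    if ov:
        for z in(.086,.126):
            P=[C+x*.004*X+y*.052*Y+[0,0,z+t[2]-.13] for x,y in((1,1),(-1,1),(-1,-1),(1,-1))]
            P=[((pr(n,p)-o+.5)*s-.5).round().astype(int) for p in P]
            cv2.polylines(c,[np.array(P)],True,(0,0,255) if z<.1 else (255,0,0),1)
    A[dst[1]:dst[1]+c.shape[0],dst[0]:dst[0]+c.shape[1]]=c
crop("top","pics/t2.png",(300,200),62,36,6.4,(0,0),0)
crop("top","pics/t2.png",(300,200),62,36,6.4,(400,0),1)
crop("scene","pics/s2.png",(265,225),70,55,5.7,(0,240),0)
crop("scene","pics/s2.png",(265,225),70,55,5.7,(400,240),1)
cv2.imwrite("pics/ov.png",A); print(t)
E
```

```text
[ 0.63098626 -0.06740612  0.13003233]
```

View pics/ov.png

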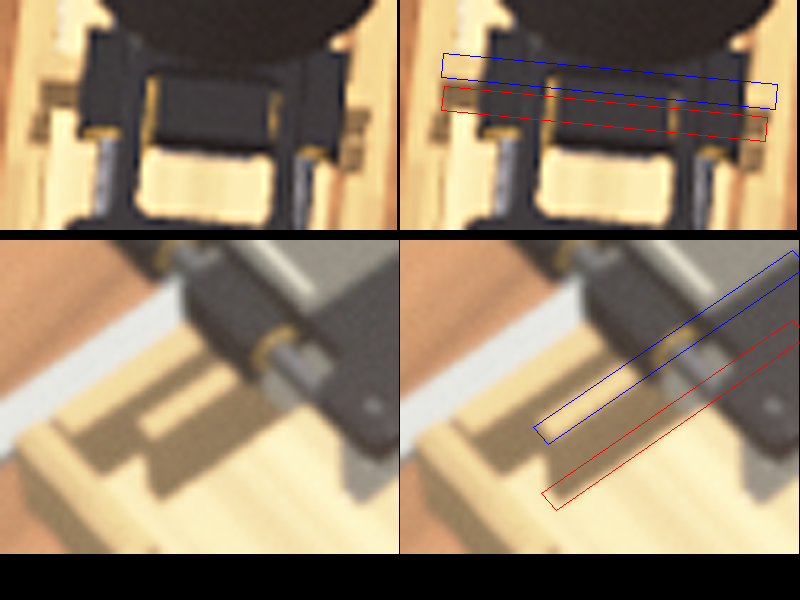

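The overlay matches the held divider in both views: its end sits in scene panel (540,430), and the grooves are still visible in top panel at (40,128) and (352,155). Next I'll lower it into the grooves with a force guard.

```bash
python3 - <<'E'
from h import *
np.set_printoptions(precision=4,suppress=True)
a=np.radians(-9.7); X=np.array([np.cos(a),np.sin(a),0])
s=np.array([.6312,-.0675,0])
r.movel(s+[0,0,.098],.12)
print(r.get_tool_pos(),r.get_force())
for d in(0,.0015,-.0015,.003,-.003):
    p=s+d*X
    if d: r.movel(p+[0,0,.093],.05)
    h=r.movel(p+[0,0,.0645],.04,until_force=5); print(d,h,r.get_tool_pos(),r.get_force(),r.get_t())
    if not h or r.get_tool_pos()[2]<.08: break
im=r.grab_frame("scene");cv2.imwrite("pics/s3.png",im[:,:,::-1])
cv2.imwrite("pics/s3c.png",cv2.resize(im[190:340,220:400,::-1],None,fx=4,fy=4,interpolation=cv2.INTER_CUBIC))
E
```

```text
[ 0.631  -0.0682  0.0978] [ 0.3661 -0.5515  0.5089]
0 False [ 0.6314 -0.0675  0.0647] [-0.5763 -1.0188  0.013 ] 11.3083
```

View pics/s3c.png

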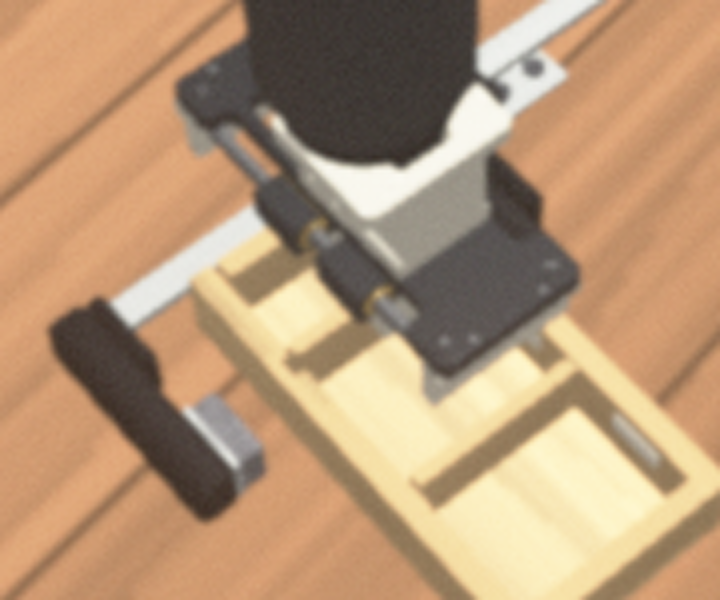

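The divider's near end has entered its groove at (300,355) with no contact force. I'll release it just above the rim so it drops, then press it down with closed fingers.

```bash
python3 - <<'E'
from h import *
np.set_printoptions(precision=4,suppress=True)
s=np.array([.6312,-.0675,0])
r.open_gripper(); r.movel(s+[0,0,.085],.15); r.close_gripper(20)
h=r.movel(s+[0,0,.0615],.05,until_force=6); print(h,r.get_tool_pos(),r.get_force(),r.get_width(),r.get_t())
r.movel(s+[0,0,.14],.25)
r.open_gripper()
# squeeze place above the grip
r.reach([.508,.066,.14],down(np.radians(-98.7)))
print(r.get_tool_pos(),r.get_t())
im=r.grab_frame("scene");a=cv2.resize(im[220:360,250:410,::-1],None,fx=2.5,fy=2.5,interpolation=cv2.INTER_CUBIC)
im=r.grab_frame("top");b=cv2.resize(im[135:275,250:410,::-1],None,fx=2.5,fy=2.5,interpolation=cv2.INTER_CUBIC)
cv2.imwrite("pics/p4.png",np.hstack([a,b]))
E
```

```text
True [ 0.6313 -0.0676  0.0624] [0.0339 0.986  7.3543] 0.00037598079416950136 14.875
[0.5084 0.066  0.1402] 17.9417
```

View pics/p4.png

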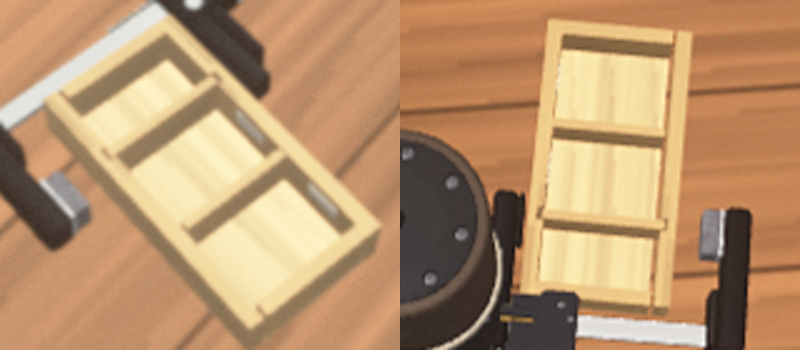

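The divider is seated: it's level with the rim in both views, and the press contact was at 45.4 mm. Now the trigger.

```bash
cat >> h.py <<'E'
CY=np.array([.1513,.9885,0]); CX=np.array([.9885,-.1513,0])
def st(l):
    f=r.get_force(); p=r.get_tool_pos(); print(l,"w %.4f ff %.1f Fy %.1f Fx %.1f z %.3f t %.2f"%(r.get_width(),r.get_finger_force(),f@CY,f@CX,p[2],r.get_t()), "cy %.4f"%((p-[.558,.055,0])@CY))
E
python3 - <<'E'
from h import *
p=np.array([.508,.066,.024])
h=r.movel(p,.15,until_force=8); st(h)
if not h:
    r.close_gripper(12); st("c12")
    r.grab_frame("top")
    im=r.grab_frame("top");cv2.imwrite("pics/t5.png",im[:,:,::-1])
    r.open_gripper(); st("open")
    r.close_gripper(12); st("c12")
    im=r.grab_frame("top");cv2.imwrite("pics/t6.png",im[:,:,::-1])
E
```

```text
False w 0.0874 ff 0.0 Fy -0.4 Fx 0.3 z 0.025 t 18.97 cy 0.0035
c12 w 0.0361 ff 12.0 Fy 4.7 Fx -7.8 z 0.024 t 19.91 cy 0.0039
open w 0.0876 ff 0.0 Fy -0.1 Fx -0.2 z 0.024 t 21.01 cy 0.0034
c12 w 0.0366 ff 12.1 Fy 7.3 Fx -9.4 z 0.024 t 21.97 cy 0.0036
```

```bash
cat >> h.py <<'E'
def jaw(f,ref="pics/top0.png"):
    # jaw shift since start [mm], by template match of the black jaw's outer part
    a=cv2.imread(ref);b=cv2.imread(f)
    s=8; T=cv2.resize(a[222:270,374:396],None,fx=s,fy=s,interpolation=cv2.INTER_CUBIC)
    S=cv2.resize(b[212:276,345:402],None,fx=s,fy=s,interpolation=cv2.INTER_CUBIC)
    _,v,_,l=cv2.minMaxLoc(cv2.matchTemplate(S,T,cv2.TM_CCOEFF_NORMED))
    du=np.array(l)/s+[345-374,212-222]; u=np.array([385,245.])
    d=bp("top",u+du,.035)-bp("top",u,.035); return "jaw %.1f mm side %.1f conf %.2f"%(1e3*d@CY,1e3*d@CX,v)
E
python3 - <<'E'
from h import *
for f in("pics/t2.png","pics/t5.png","pics/t6.png"): print(jaw(f))
E
```

```text
jaw 0.0 mm side 0.0 conf 1.00
jaw 6.3 mm side -0.5 conf 1.00
jaw 12.9 mm side -0.2 conf 0.99
```

```bash
python3 - <<'E'
from h import *
p=np.array([.508,.066,.024])+.0015*CY
r.open_gripper(); r.movel(p,.05); st("open")
for k in(3,4):
    if k==4: r.open_gripper()
    r.close_gripper(12); st(k)
    im=r.grab_frame("top");f=f"pics/k{k}.png";cv2.imwrite(f,im[:,:,::-1]); print(jaw(f))
E
```

```text
open w 0.0879 ff 0.0 Fy -0.2 Fx -0.2 z 0.024 t 23.26 cy 0.0049
3 w 0.0347 ff 12.0 Fy 3.0 Fx -8.8 z 0.024 t 24.20 cy 0.0045
jaw 20.8 mm side -1.7 conf 0.99
4 w 0.0357 ff 12.0 Fy 2.7 Fx -7.6 z 0.024 t 26.20 cy 0.0041
jaw 27.4 mm side -1.6 conf 0.98
```

```bash
python3 - <<'E'
from h import *
im=r.grab_frame("scene");cv2.imwrite("pics/s7.png",im[:,:,::-1])
a=cv2.resize(im[220:365,255:355,::-1],None,fx=4,fy=4,interpolation=cv2.INTER_CUBIC)
b=cv2.imread("pics/k4.png")[135:280,295:395]; b=cv2.resize(b,None,fx=4,fy=4,interpolation=cv2.INTER_CUBIC)
cv2.imwrite("pics/p7.png",np.hstack([a,b]))
E
```

```text
(no output)
```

View pics/p7.png

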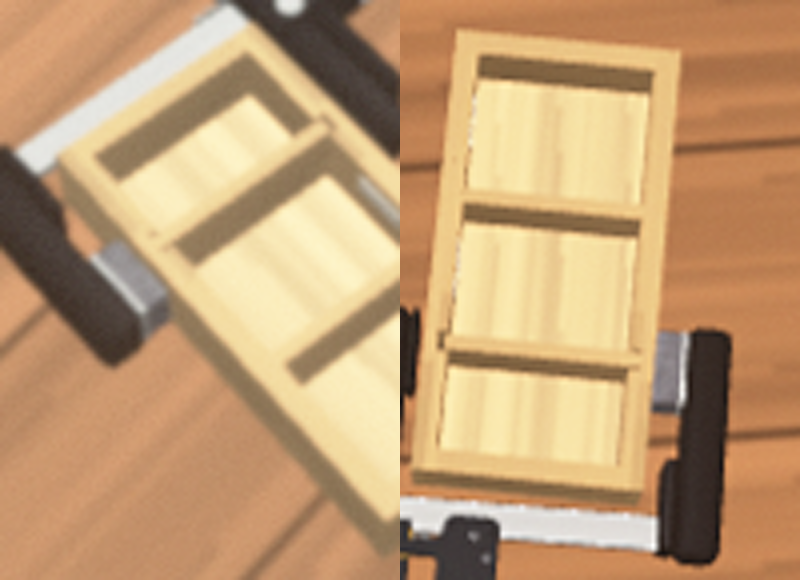

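The front board now looks closed: the right-hand seam is gone at panel (635–680), and the pad touches at (655,370), barely pressed. I'll make the last stroke in small effort steps.

```bash
python3 - <<'E'
from h import *
r.open_gripper(); st("open")
for e in(7,10,13):
    r.close_gripper(e); st(e)
    im=r.grab_frame("top");f=f"pics/e{e}.png";cv2.imwrite(f,im[:,:,::-1]); print(jaw(f))
E
```

```text
open w 0.0875 ff 0.0 Fy 0.1 Fx -0.4 z 0.024 t 27.30 cy 0.0049
7 w 0.0403 ff 7.1 Fy -9.8 Fx -1.8 z 0.024 t 28.13 cy 0.0021
jaw 31.9 mm side -1.2 conf 0.97
10 w 0.0389 ff 10.1 Fy -6.7 Fx -3.4 z 0.024 t 28.41 cy 0.0025
jaw 32.5 mm side -1.2 conf 0.96
13 w 0.0376 ff 13.1 Fy -3.2 Fx -5.4 z 0.024 t 28.70 cy 0.0031
jaw 32.7 mm side -1.2 conf 0.96
```

```bash
python3 - <<'E'
from h import *
st("hold")
im=r.grab_frame("scene");cv2.imwrite("pics/s9.png",im[:,:,::-1])
a=cv2.resize(im[220:365,255:355,::-1],None,fx=4,fy=4,interpolation=cv2.INTER_CUBIC)
im=r.grab_frame("top");cv2.imwrite("pics/t9.png",im[:,:,::-1]);b=cv2.resize(im[135:280,295:395,::-1],None,fx=4,fy=4,interpolation=cv2.INTER_CUBIC)
cv2.imwrite("pics/p9.png",np.hstack([a,b])); print(jaw("pics/t9.png"))
E
```

```text
hold w 0.0376 ff 13.1 Fy -3.7 Fx -4.8 z 0.024 t 28.75 cy 0.0032
jaw 33.0 mm side -1.3 conf 0.96
```

View pics/p9.png

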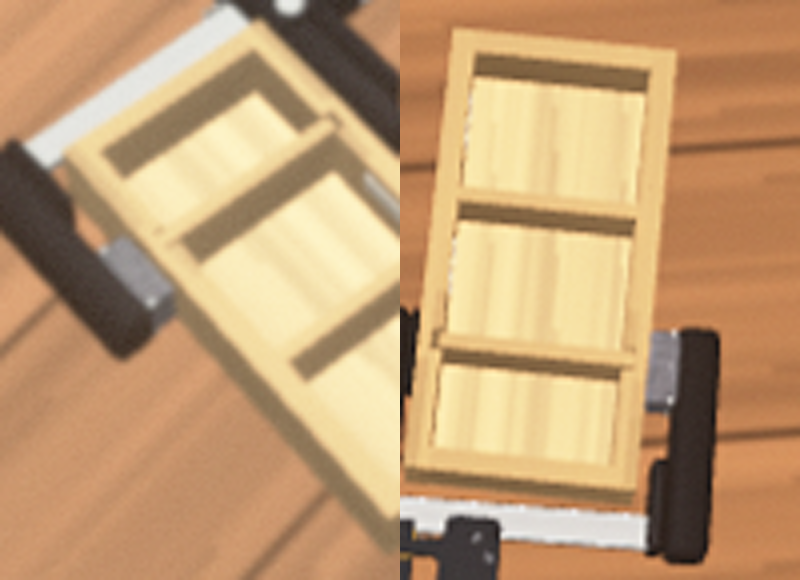

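The divider is still level and no seam shows, but the tray itself moved a few mm to +y in that stroke (right edge 640→633). I need to measure the pad squeeze by subpixel edges: jaw face against the board's outer edge.

```bash
python3 - <<'E'
from h import *
def edge(g,rows,u0,u1,sign):
    out=[]
    for v in rows:
        x=np.arange(u0,u1,.05); p=np.interp(x,np.arange(640),g[v]); p=cv2.GaussianBlur(p[None],(0,0),12)[0]
        d=np.gradient(p)*sign; k=np.argmax(d); out.append((x[k],v))
    return np.array(out)
def line(pts,z):
    q=np.array([bp("top",p,z) for p in pts])-[.558,.055,0]; x=q@CX; y=q@CY
    c=np.polyfit(x,y,1); m=abs(y-np.polyval(c,x))<.0015; c=np.polyfit(x[m],y[m],1); return np.polyval(c,.088)*1e3,m.sum(),np.abs(y-np.polyval(c,x)).max()*1e3
for f,ju,bu in(("top0",(376,386),(355,372)),("k4",(462//1,0),(0,0)),("e7",0,0),("e10",0,0),("t9",0,0)):
    im=cv2.imread(f"pics/{f}.png").astype(np.float32); g=im.mean(2); red=im[:,:,0]
    if f=="top0": J=(375,386);B=(354,371);pf=edge(g,range(222,236),364,374,-1); print("pad free face",line(pf,.035))
    else: J=(461-295+199,0); J=(364,373); B=(352,366)
    j=edge(g,range(222,236),J[0],J[1],-1); b=edge(red,range(190,213),B[0],B[1],-1)
    back=edge(red,range(180,205),298,318,1)
    print(f,"jaw",line(j,.035),"board outer",line(b,.045),"tray back", line(back,.045))
E
```

```text
pad free face (np.float64(-191.79642699853682), np.int64(14), np.float64(0.4058811533879658))Traceback (most recent call last):
  File "<stdin>", line 17, in <module>
  File "<stdin>", line 10, in line
    raise TypeError("expected non-empty vector for x")
TypeError: expected non-empty vector for x
```

```bash
python3 - <<'E'
from h import *
from scipy.stats import theilslopes
def edge(g,rows,u0,u1,sign):
    out=[]
    for v in rows:
        x=np.arange(u0,u1,.05); p=np.interp(x,np.arange(640),g[v]); p=cv2.GaussianBlur(p[None],(0,0),12)[0]
        out.append((x[np.argmax(np.gradient(p)*sign)],v))
    return np.array(out)
def line(pts,z):
    q=np.array([bp("top",p,z) for p in pts])-[.558,.055,0]; x=q@CX; y=q@CY
    s,c,*_=theilslopes(y,x); e=np.abs(y-s*x-c)*1e3
    return "%.1f (slope %.3f, med err %.1f)"%((s*.088+c)*1e3,s,np.median(e))
for f in("top0","k4","e7","e10","t9"):
    im=cv2.imread(f"pics/{f}.png").astype(np.float32); g=im.mean(2); bl=im[:,:,0]
    if f=="top0": J=(375,386);B=(354,371); print("pad free",line(edge(g,range(222,236),364,374,-1),.035))
    else: J=(361,373);B=(348,366)
    print(f,"jaw",line(edge(g,range(222,236),*J,-1),.035),"| board",line(edge(bl,range(190,213),*B,-1),.045),"| back",line(edge(bl,range(175,200),298,318,1),.045))
E
```

```text
pad free -191.9 (slope -0.014, med err 0.2)
top0 jaw -213.2 (slope 0.023, med err 0.1) | board -171.8 (slope -0.018, med err 0.1) | back -46.1 (slope -0.022, med err 0.3)
k4 jaw -185.8 (slope 0.026, med err 0.2) | board -167.8 (slope -0.018, med err 0.1) | back -44.7 (slope -0.030, med err 0.1)
e7 jaw -181.5 (slope 0.012, med err 0.2) | board -164.2 (slope -0.030, med err 0.1) | back -43.1 (slope -0.018, med err 0.3)
e10 jaw -181.4 (slope 0.001, med err 0.1) | board -164.2 (slope -0.029, med err 0.1) | back -42.6 (slope -0.024, med err 0.4)
t9 jaw -181.2 (slope -0.028, med err 0.1) | board -164.2 (slope -0.029, med err 0.1) | back -43.1 (slope -0.018, med err 0.3)
```

By these edges the board is home: 121 mm between its outer edge and the back, with the back at the fixed face. The pad is pressed about 3 mm. The trigger is about 3 mm short of its stop, so squeezing to the stop adds only about 0.9 mm of jaw, which is safe.

```bash
python3 - <<'E'
from h import *
for e in(16,19,22):
    r.close_gripper(e); st(e)
    p=(r.get_tool_pos()-[.558,.055,0])@CY; print("trigger finger y %.4f"%(p-r.get_width()/2))
f="pics/t10.png";cv2.imwrite(f,r.grab_frame("top")[:,:,::-1]); print(jaw(f))
E
```

```text
16 w 0.0361 ff 16.0 Fy -0.1 Fx -7.0 z 0.024 t 29.09 cy 0.0038
trigger finger y -0.0143
19 w 0.0356 ff 19.0 Fy 1.7 Fx -8.1 z 0.024 t 29.31 cy 0.0041
trigger finger y -0.0137
22 w 0.0345 ff 21.8 Fy 4.6 Fx -9.1 z 0.024 t 29.55 cy 0.0046
trigger finger y -0.0126
jaw 33.8 mm side -1.1 conf 0.97
```

```bash
python3 - <<'E'
from h import *
st("hold"); print(r.finish_job())
E
```

```text
hold w 0.0341 ff 21.8 Fy 5.3 Fx -8.6 z 0.024 t 29.60 cy 0.0046
the job is handed in; nothing more can be done
None
```

I handed the job in at 29.6 s: the longest divider is seated level with the rim, the front board measures fully home, and the trigger is still held squeezed with the pad pressed in about 4–5 mm (estimated from the images and grip forces; flat is 11 mm).

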